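Lift the hot steriliser lid onto the drip tray with the lid lifter

ROBOT

A 6-joint arm with a two-finger parallel gripper is mounted at the origin on the work surface. World frame = base frame: x ahead of the robot, y to its left, z up, the work surface at z = 0. Lengths are in mm, angles in rad, forces in N, time in s.
With the tool pointing down it reaches from about 350 to 775 mm from the base axis. Payload 7.3 kg.
Tool frame: the origin (TCP) lies on the front face of the gripper's body, between the roots of the fingers; the fingertips stand 66 mm ahead of it and the grasp point (between the pads) lies 47 mm ahead of it (bot.tcp_to_grasp is the z of the grasp point in the tool frame, in mm); z points along the fingers, y is the direction in which the jaws open and shut (so a half turn about z gives the same grasp; the last joint's range is limited). The gripper opens to 92 mm and grips with 3 to 60 N. Pads are 19 mm wide; open, the fingers measure 130 mm over their backs; the gripper's body (75 mm by 190 mm) begins 47 mm behind the grasp point.
Start: joints at [-1.458, 0.342, 1.524, -0, 1.275, -0.146], TCP at [134.379, -507.524, 292.241] pointing down, gripper open.
Joint ranges: [-2.53, 2.53], [-0.77, 2.02], [0.04, 2.7], [-1, 4.14], [0.28, 2.66], [-3.11, 3.11]. Speed limits (rad/s): [2.57, 2.57, 3.14, 3.14, 3.14, 3.14].

INTERFACE

Orientations are given as [roll, pitch, yaw] about the fixed x, y, z axes, in that order (R = Rz(yaw) Ry(pitch) Rx(roll)).
In Python, from plant import bot gives the robot as it stands.
- The arm moves only by the tool carry_out, never from a script. Its argument "deltas" is a list that holds one entry, the list of rows, each a list of 4 numbers: the shift along the tool's x, y, z in mm, then the turn about the tool's z in units of 5 degrees (1.0 is 5 degrees). A call has 1 to 20 rows; each row is the pose to reach, as a shift and turn from the pose commanded when the call began, along the tool's axes at that moment; what a row does not reach only later rows make up. A row lasts 1/10 s, in which the tool goes at most 50 mm and 8.59 degrees, less where a joint would pass 70% of its speed; a pose out of reach is approached as far as the arm can. A call with a gripper value outside its range is refused whole. "fingers" is the finger opening in mm, from 0 to 91.8, set as the call begins (left out, the last holds). The fingers move at their own pace and stop on an object; the grip force is fixed at half the most. Time passes only in rows, so rows that repeat a pose let the fingers close. It gives the time, the measured TCP pose, the force and the opening at its end, in the units of the state.
- bot.get_obs(): the state, without advancing time (a new reading comes with each control period).
- bot.capture(name): name is "side" or "top"; returns (picture, depth): 420x560x3 uint8, blue, green, red; 420x560 float32, mm along the optical axis (not along the pixel's ray), 0 where there is no reading.
- bot.camera_model(name): a dict with "K" (3x3 intrinsics, pixels), "camera_from_world" (4x4, takes a point from world to camera coordinates). Camera axes: x right, y down, z forward; pixel columns grow to the right and rows downward; lengths in mm; the calibration is good to about 2 mm. A picture is of the moment at which its call begins. camera_model takes no time and is no camera call.
- bot.close_job(): hands the job in, once; it reports no verdict.
The state is a dict: "time": time; "joint_positions": joint angles; "dq": joint speeds; "tau": joint torques, N m; "tool_pos": TCP position; "tcp_rot": TCP orientation; "contact_force": force on the tool from outside, world axes, zero at the start; "moment": the same for the moment, N m; "grip_width": finger opening in mm.
Only numpy, scipy, OpenCV 4.12 (cv2) and the standard library are available. Lean on these libraries where they do the work, as an engineer would, in place of code of your own. Each camera call takes 0.05 s, during which the arm holds its last target. There are 200 camera calls.

TASK

The lid of the boiling steriliser is hot, so take the lid lifter from its sloping rest, hook it under the middle of the lid's loop handle and lift the lid clear, keeping it level; never touch the lid with the gripper or arm. Carry it across, set it down gently, flat inside the drip tray with the loop up, unhook, and stand the lifter back on its rest leaning as you found it. Leave the other things on the table where they are.

Things in the scene. Friction and masses are not known exactly. Their poses are not given: they have to be found in the camera images.
- lifter: lid lifter: steel fork hook, black T grip, 170 mm long, 0.16 kg. z runs up its 9 mm rod from hook to grip, x is the way the prongs point, y across. Two J prongs of 7 mm bar at y = +-20 mm (47 mm overall), shanks on x = 0 joined to the rod at z = 62 mm. Origin: on the shank line between the prongs, level with their lowest bar centre. Starts leaning on its rest, z 35 degrees from vertical
- lifter_hook (a point): the hooks' bottom, midway between the prongs, at (9, 0, 0 mm) in the lifter's axes. Behind it the shanks rise at x = 0; ahead the prongs turn up to end at x = 23, z = 19 mm (bar centres, end's top at z = 22.5, undersides at z = -3.5 mm). A loop bar that is caught settles at x = 9, z = 7.5 mm
- lifter_grip (a point): centre of the lifter's grip, (0, 0, 150 mm) in the lifter's axes, which it shares: a flat block 16 mm thick (x), 95 mm wide (y), 34 mm tall (z), pinched across its 16 mm thickness with the fingers along the rod, so that the gripper leans as the lifter leans
- lid: stainless lid with a tall loop handle, 115 mm (x) by 215 mm (y), 0.27 to 0.44 kg; origin in the middle at the lower edge of its 10 mm skirt, top surface at z = 14 mm. Starts seated on the steriliser, skirt round the rim (3 mm clearance), origin 95 mm above the table; it lifts straight up
- lid_bar (a point): middle of the loop's top bar (its axis), (0, 0, 69 mm) in the lid's axes. The loop is 8 mm round bar standing in the lid's y-z plane: top bar straight from y = -42 to 42 mm, uprights at y = -50 and 50 mm, 51 mm clear under the bar. The hook passes under it along the lid's x; the lid balances about its middle
- steriliser: stainless boiling steriliser, an open box 105 mm (x) by 205 mm (y), rim 105 mm above the table, fixed; origin under its middle, on the table. Stands to the left or the right, its +x within 17 degrees of straight ahead of the robot
- tray: stainless drip tray, 190 mm (x) by 270 mm (y), rim 18 mm tall, inside 182 by 262 mm, inner floor 4 mm above the table, fixed; origin under its middle, on the table. On the other side from the steriliser, its +x nearly straight ahead of the robot
- rest: lifter's rest, fixed, in the middle: bent steel sheet on a foot 130 (x) by 110 mm (y); origin under the foot, on the table. Its back plate, 110 mm wide, leans 35 degrees, top towards the rest's -x (towards the robot); a 34 mm lip stands square to the plate's foot on the +x side. The plate ends 118 mm above the table, so the lifter's grip is clear all round
- rest_seat (a point): where the lifter's origin lies when on the rest, (31, 0, 37 mm) in the rest's axes. The lifter then lies with its shanks' backs on the plate and hook bottoms on the lip, prongs away from the plate: its axes are the rest's turned 35 degrees about y, z leaning to the rest's -x, x pointing to +x and up
- dropper_near: small amber dropper bottle, 28 mm across and 86 mm tall, near the robot; bystander, origin under its middle
- dropper_far: small amber dropper bottle, 28 mm across and 86 mm tall, behind the rest; bystander, origin under its middle
- bowl: glass bowl, 120 mm across and 50 mm tall; bystander, origin under its middle
- swab_jar: closed round steel swab jar, 76 mm across and 102 mm tall; bystander, origin under its middle
- tape: roll of white tape lying flat, 56 mm across and 25 mm tall; bystander, origin under its middle
- kidney_dish: steel kidney dish about 225 mm by 105 mm, 32 mm tall; bystander, origin under its middle
Things that resemble listed ones, but are neither listed nor needed, are in the scene too. Leave any purple look-alike of the lid alone.

How it is judged:
By the outcome, as a careful person would: the job done as asked, in the order asked, and still so for the second after the job is handed in, with the robot touching nothing.
It also fails if it takes over 69 s, if anything falls off the work surface, if the arm or the gripper's body presses on something with over 40 N, if the wrist force passes 120 N, or if a joint passes its speed limit or range.

## Working session

There is one attempt and no reset: what is moved stays moved. The work goes in short steps, Python scripts to look and compute and a tool call to move; the robot and the scene stay as the last step left them, time stands still between calls to the robot, and variables do not carry over. Pictures are saved under pics/ and viewed, about 8 in all and at most 12, crops included, and the job is handed in when it is done.

Besides the shell and the picture viewer there is one more tool, called after "Emit:" by a JSON object that holds its "name" and its "arguments". carry_out: Moves the arm, as the interface text tells. Its arguments: {"type":"object","properties":{"deltas":{"type":"array","items":{"type":"array","items":{"type":"array","items":{"type":"number"}}}},"fingers":{"type":"number"}},"required":["deltas"]}

```bash
mkdir -p pics
cat > h.py <<'E'
import numpy as np, cv2
from plant import bot
def snap(tag):
    for n in("side","top"):
        p,d=bot.capture(n); cv2.imwrite(f"pics/{tag}_{n}.png",p); np.save(f"pics/{tag}_{n}.npy",d)
def px(n,d,u,v,z=None):
    """world point at pixel, by depth, or on the plane height z"""
    m=bot.camera_model(n);K=m["K"];T=np.linalg.inv(m["camera_from_world"])
    r=np.linalg.inv(K)@[u,v,1]
    if z is None: return (T@[*(r*d),1])[:3]
    w=T[:3,:3]@r;c=T[:3,3]; return c+w*(z-c[2])/w[2]
def tri(a,b):
    """triangulate side pixel a, top pixel b; returns point, ray gap"""
    P=[];
    for n,(u,v) in(("side",a),("top",b)):
        m=bot.camera_model(n);T=np.linalg.inv(m["camera_from_world"]);w=T[:3,:3]@np.linalg.inv(m["K"])@[u,v,1]
        P.append((T[:3,3],w/np.linalg.norm(w)))
    (c1,w1),(c2,w2)=P
    s=np.linalg.lstsq(np.c_[w1,-w2],c2-c1,rcond=None)[0]
    p,q=c1+s[0]*w1,c2+s[1]*w2
    return (p+q)/2,np.linalg.norm(p-q)
def proj(n,p):
    m=bot.camera_model(n);c=m["camera_from_world"]@np.r_[p,1];q=m["K"]@c[:3];return q[:2]/q[2]
E
python3 - <<'E'
from h import *
np.set_printoptions(precision=3,suppress=True)
o=bot.get_obs();print(o);print(dir(bot))
snap("a")
for n in("side","top"):
    m=bot.camera_model(n);print(n,m["K"].tolist(),np.linalg.inv(m["camera_from_world"]))
E
```

```text
{'time': 0.0, 'joint_positions': array([-1.458,  0.343,  1.525,  0.   ,  1.275, -0.146]), 'dq': array([-0.   , -0.001, -0.001,  0.002, -0.   ,  0.   ]), 'tau': array([ -0.002, -43.125, -24.422,   0.072,   0.056,  -0.   ]), 'tool_pos': array([ 134.337, -507.202,  291.548]), 'tcp_rot': array([-3.14 , -0.   ,  0.259]), 'contact_force': array([ 0.068,  0.485, -0.755]), 'moment': array([ 0.031, -0.021, -0.014]), 'grip_width': 91.69674710973364}
['Unreachable', '__class__', '__delattr__', '__dict__', '__dir__', '__doc__', '__eq__', '__format__', '__ge__', '__getattribute__', '__getstate__', '__gt__', '__hash__', '__init__', '__init_subclass__', '__le__', '__lt__', '__module__', '__ne__', '__new__', '__reduce__', '__reduce_ex__', '__repr__', '__setattr__', '__sizeof__', '__str__', '__subclasshook__', '__weakref__', 'camera_model', 'capture', 'close_job', 'get_obs', 'tcp_to_grasp']
side [[387.9170678721974, 0.0, 280.80049397854873], [0.0, 387.9170678721974, 208.06587831759953], [0.0, 0.0, 1.0]] [[   0.992   -0.082    0.094  473.787]
 [  -0.125   -0.593    0.796 -639.826]
 [  -0.01    -0.801   -0.598  725.442]
 [   0.       0.       0.       1.   ]]
top [[429.4165622831918, 0.0, 280.44447351846765], [0.0, 429.4165622831918, 208.09880436530912], [0.0, 0.0, 1.0]] [[  -0.007   -0.999    0.045  468.239]
 [  -1.       0.007    0.002  117.697]
 [  -0.002   -0.045   -0.999 1504.143]
 [   0.       0.       0.       1.   ]]
```

View pics/a_top.png

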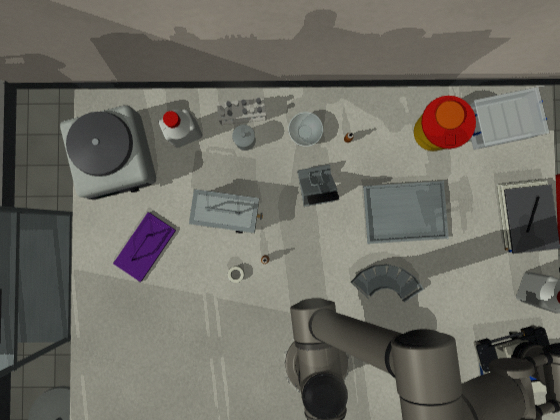

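View pics/a_side.png

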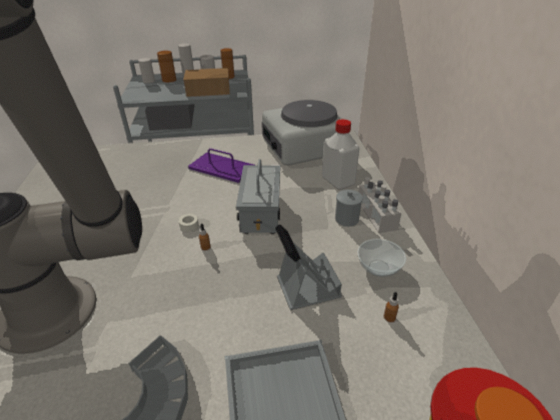

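Run:
```python
import cv2,numpy as np
t=cv2.imread("pics/a_top.png");s=cv2.imread("pics/a_side.png")
def c(im,x0,x1,y0,y1,k):
    o=cv2.resize(im[y0:y1,x0:x1],None,fx=k,fy=k,interpolation=cv2.INTER_CUBIC)
    for x in range(-(-x0//10)*10,x1,10):
        cv2.line(o,((x-x0)*k,0),((x-x0)*k,4 if x%50 else 12),(0,255,255),1)
    for y in range(-(-y0//10)*10,y1,10):
        cv2.line(o,(0,(y-y0)*k),(4 if y%50 else 12,(y-y0)*k),(0,255,255),1)
    return cv2.convertScaleAbs(o,alpha=1.2)
A=c(t,180,270,180,240,5);B=c(t,290,350,160,210,5)
cv2.imwrite("pics/c1.png",np.hstack([A,np.pad(B,((0,A.shape[0]-B.shape[0]),(0,0),(0,0)))]))
A=c(s,230,290,150,245,6);B=c(s,265,345,220,310,5)
cv2.imwrite("pics/c2.png",np.hstack([A,np.pad(B,((0,A.shape[0]-B.shape[0]),(0,0),(0,0)))]))
```

```text
(no output)
```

View pics/c1.png

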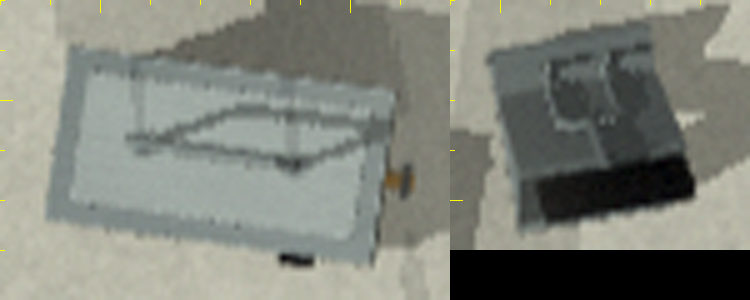

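View pics/c2.png

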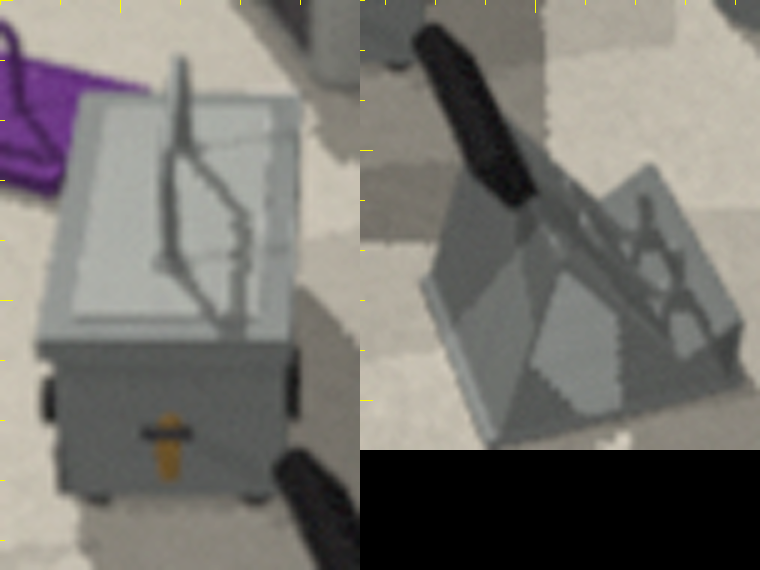

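```bash
cat >> h.py <<'E'
def cloud(tag,n):
    d=np.load(f"pics/{tag}_{n}.npy");im=cv2.imread(f"pics/{tag}_{n}.png")
    m=bot.camera_model(n);T=np.linalg.inv(m["camera_from_world"])
    v,u=np.mgrid[:420,:560];r=np.stack([u,v,np.ones_like(u)],-1)@np.linalg.inv(m["K"]).T
    P=(r*d[...,None])@T[:3,:3].T+T[:3,3];P[d==0]=np.nan
    return P,im
def box(Q):
    (cx,cy),(w,h),a=cv2.minAreaRect(Q[:,:2].astype(np.float32));return np.round([cx,cy,w,h,a],1)
E
python3 - <<'E'
from h import *
np.set_printoptions(precision=1,suppress=True)
def inb(P,b): return (P[...,0]>b[0])&(P[...,0]<b[1])&(P[...,1]>b[2])&(P[...,1]<b[3])&(P[...,2]>b[4])&(P[...,2]<b[5])
for n in("top","side"):
    P,im=cloud("a",n);g=im.max(-1)
    k=inb(P,(380,640,150,420,100,118));Q=P[k];print(n,"lid",k.sum(),box(Q),np.median(Q[:,2]))
    k=inb(P,(400,620,150,420,135,185));Q=P[k];print(" loop",k.sum(),Q.min(0),Q.max(0),np.polyfit(Q[:,1],Q[:,0],1),Q.mean(0))
    q=Q[Q[:,2]>155];print("  bar",len(q),box(q),q.mean(0),np.median(q[:,2]))
    k=inb(P,(400,650,-80,90,110,200))&(g<45);Q=P[k];print(" grip",k.sum(),Q.min(0),Q.max(0),box(Q),Q.mean(0))
    k=inb(P,(400,700,-80,90,20,200));Q=P[k];print(" rest",box(Q))
    k=inb(P,(400,700,-450,-100,10,26));Q=P[k];print(" tray",k.sum(),box(Q) if k.sum()>9 else 0,Q.mean(0))
    k=inb(P,(400,700,-450,-100,1,8));Q=P[k];print(" trayfloor",k.sum(),Q.mean(0) if k.sum() else 0)
print(tri((279,227),(323,200)))
E
```

```text
top lid 2235 [523.9 305.5 215.5 115.   81.7] 110.44751207059721
 loop 87 [512.6 251.7 137.7] [534.6 356.6 175.8] [  0.1 478.4] [523.2 302.6 167. ]
  bar 85 [523.7 304.8 104.2   7.6  81.4] [523.5 303.7 167.6] 167.50087415785106
 grip 266 [543.6 -58.8 110.6] [586.   36.5 183.2] [566.6 -11.1  37.   94.7   9.7] [562.2 -12.2 168.1]
 rest [609.9  -3.9 129.3 110.2   9.5]
 tray 920 [ 541.  -276.5  256.3  349.9    4.6] [ 521.3 -310.5   17.1]
 trayfloor 4417 [ 543.5 -282.1    4. ]
side lid 1655 [522.3 299.8 217.3 115.   81.8] 110.16847143301914
 loop 87 [511.7 247.6 135.5] [533.9 352.9 170.6] [  0.2 475.3] [520.3 283.6 159.9]
  bar 64 [522.1 295.3  96.5   7.9  81.6] [521.  288.  165.8] 167.2618183044924
 grip 348 [540.4 -65.  110.1] [590.2  30.6 180.1] [568.  -14.5  43.6  96.3   9.7] [559.9 -27.1 170.3]
 rest [609.1  -7.7 130.1 112.7   9.4]
 tray 1360 [ 514.  -254.9  201.3  163.7    3.3] [ 520.6 -222.3   17.9]
 trayfloor 7972 [ 534.7 -237.9    3.6]
(array([547.7,  -9. , 201.4]), np.float64(6.917395561788788))
```

Run:
```python
from h import *
np.set_printoptions(precision=1,suppress=True)
c=np.array([px("top",0,*p,z=18)[:2] for p in[(363,181),(447,179),(449,242),(367,244)]]);print("tray",c,c.mean(0),box(c))
for n in("top","side"):
    P,im=cloud("a",n);g=im.max(-1)
    k=(P[...,0]>400)&(P[...,0]<650)&(abs(P[...,1])<90)&(P[...,2]>138)&(P[...,2]<200)
    Q=P[k];a=np.radians(9.6);R=np.array([[np.cos(a),-np.sin(a),0],[np.sin(a),np.cos(a),0],[0,0,1]])
    L=(Q-[609.5,-5.8,0])@R-[31,0,37];b=np.radians(-35)
    Ry=np.array([[np.cos(b),0,np.sin(b)],[0,1,0],[-np.sin(b),0,np.cos(b)]])
    L=L@Ry; s=g[k]
    for nm,M in(("all",L),("dark",L[s<45])): print(n,nm,len(M),np.percentile(M,[1,5,50,95,99],axis=0))
    f=M[(M[:,2]<162)&(M[:,2]>137)];print(np.median(f[:,0]),f[:,1].min(),f[:,1].max())
    D=(P[...,0]>400)&(P[...,0]<720)&(P[...,1]>-460)&(P[...,1]<-90)&(P[...,2]>14)&(P[...,2]<24)
    m=cv2.connectedComponentsWithStats(D.astype(np.uint8))
    i=1+m[2][1:,4].argmax();q=P[m[1]==i];print("tray",len(q),box(q))
```

```text
tray [[ 627.9 -166.8]
 [ 632.6 -458.4]
 [ 414.4 -459.8]
 [ 409.6 -177. ]] [ 521.1 -315.5] [ 521.1 -314.3  218.4  291.7    0.9]
top all 285 [[ -1.7 -44.2 125.6]
 [  1.3 -40.5 134.6]
 [ 12.1   1.9 160. ]
 [ 15.4  44.8 167. ]
 [ 16.3  48.5 169.1]]
top dark 256 [[  2.6 -44.3 129.7]
 [  3.9 -40.6 135.3]
 [ 12.4   1.6 158.3]
 [ 15.6  44.7 166.9]
 [ 16.4  48.7 168.7]]
13.312706829438712 -45.366524834700144 49.2474118621815
tray 464 [ 518.6 -318.7  200.1  268.2    3.2]
side all 395 [[ -2.7 -49.5 126.1]
 [ -1.8 -48.8 136.1]
 [  8.  -15.5 163.3]
 [ 12.7  37.  166.3]
 [ 12.9  42.  167. ]]
side dark 347 [[ -0.2 -49.5 134.5]
 [  0.6 -48.9 137.3]
 [  9.2 -15.7 163. ]
 [ 12.7  36.8 166.4]
 [ 12.9  41.3 167. ]]
12.089378929858544 -49.80267289652788 40.36318538684292
tray 1229 [ 514.  -254.9  201.3  163.7    3.3]
```

Emit:
{"name": "carry_out", "arguments": {"deltas": [[[20,-14,0,-0.6],[52,-36,0,-1.6],[87,-60,0,-2.7],[122,-84,0,-3.9],[157,-108,0,-5],[192,-132,0,-6.1],[227,-156,0,-7.2],[262,-180,0,-8.3],[297,-204,0,-9.4],[332,-228,0,-10.5],[367,-252,0,-11.6],[402,-276,0,-12.7],[437,-300,0,-13.8],[472,-324,0,-14.9],[505,-346,0,-16],[527,-362,0,-16.7],[537,-368.4,0,-17],[537,-368.4,0,-17]]], "fingers": 91.8}}

```text
time: 1.9
tool_pos: [559.5, -13.2, 291.5]
tcp_rot: [-3.141, -0.0, 1.744]
contact_force: [-0.3, -0.5, -0.2]
grip_width: 91.6
```

Emit:
{"name": "carry_out", "arguments": {"deltas": [[[0,0,20,0],[0,0,45,0],[0,0,65,0],[0,0,78,0],[0,0,83,0],[0,0,83,0]]]}}

```text
time: 2.5
tool_pos: [558.5, -15.0, 208.9]
tcp_rot: [-3.14, -0.0, 1.74]
contact_force: [0.4, -0.2, 1.0]
grip_width: 91.7
```

Run:
```python
from h import *
snap("b");s=cv2.imread("pics/b_side.png");t=cv2.imread("pics/b_top.png")
A=cv2.resize(s[160:310,220:360],None,fx=4,fy=4,interpolation=cv2.INTER_CUBIC)
cv2.imwrite("pics/b1.png",A);print(bot.get_obs()["contact_force"],bot.get_obs()["tool_pos"])
```

```text
[ 0.20401416 -0.24527711  0.19990002] [559.29827364 -14.63948147 210.01835001]
```

View pics/b1.png

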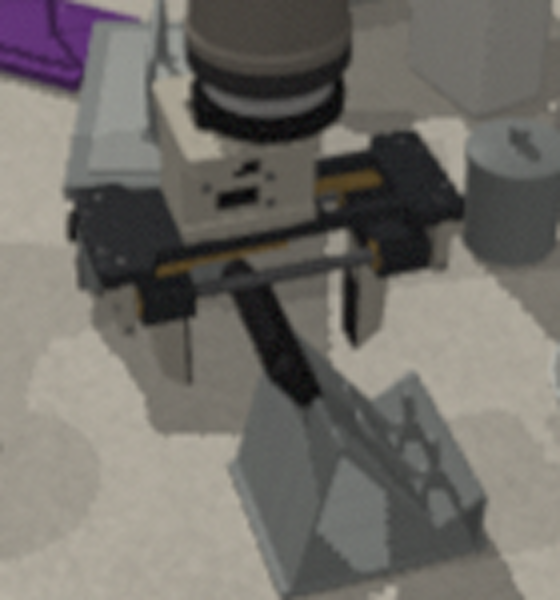

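Emit:
{"name": "carry_out", "arguments": {"deltas": [[[0,0,0,0],[0,0,0,0],[0,3,0,0],[0,6,0,0],[0,11,-4,0],[0,16.5,-7.5,0],[0,22,-10.5,0],[0,28,-13.5,0],[0,34,-16.5,0],[0,40,-19,0],[0,46.5,-21.5,0],[0,53,-23.5,0],[0,53,-23.5,0]]], "fingers": 44}}

```text
time: 3.9
tool_pos: [612.3, -4.8, 232.9]
tcp_rot: [3.141, 0.0, 1.742]
contact_force: [-0.5, 0.7, 0.4]
grip_width: 44.3
```

Run:
```python
from h import *
snap("c");s=cv2.imread("pics/c_side.png")
cv2.imwrite("pics/c_1.png",cv2.resize(s[160:310,220:360],None,fx=4,fy=4,interpolation=cv2.INTER_CUBIC));print(bot.get_obs()["contact_force"],bot.get_obs()["grip_width"])
```

```text
[-0.69687453  0.65668213  0.59979085] 44.05217333381431
```

View pics/c_1.png

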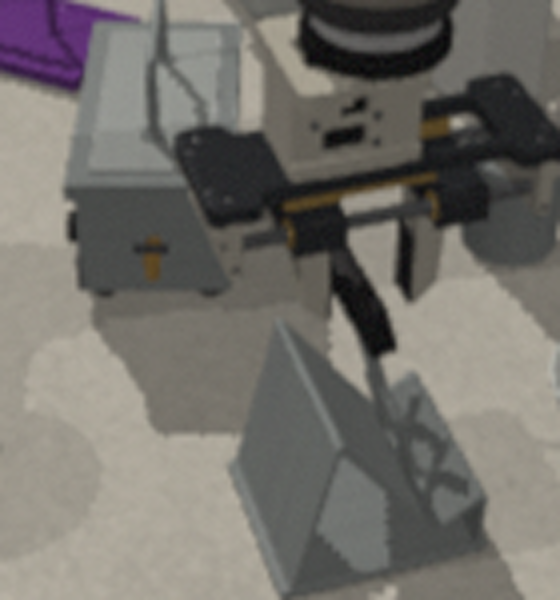

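Emit:
{"name": "carry_out", "arguments": {"deltas": [[[0,6,-2,0],[0,12,-3.5,0],[0,18,-4.7,0],[0,24,-5.6,0],[0,28,-6.2,0],[0,30,-6.5,0],[0,30,-6.5,0]]]}}

```text
time: 4.7
tool_pos: [641.2, 0.3, 239.0]
tcp_rot: [-3.141, 0.0, 1.742]
contact_force: [0.7, 0.3, -0.0]
grip_width: 44.0
```

Emit:
{"name": "carry_out", "arguments": {"deltas": [[[0,-3,0,0],[0,-6,0,0],[0,-8,0,0],[0,-8,0,0]]], "fingers": 26}}

```text
time: 5.1
tool_pos: [632.7, -1.3, 239.4]
tcp_rot: [-3.142, 0.0, 1.742]
contact_force: [0.7, -0.7, -0.2]
grip_width: 25.9
```

Run:
```python
from h import *
snap("d");s=cv2.imread("pics/d_side.png")
cv2.imwrite("pics/d_1.png",cv2.resize(s[160:310,220:360],None,fx=4,fy=4,interpolation=cv2.INTER_CUBIC));print(bot.get_obs()["contact_force"],bot.get_obs()["grip_width"])
```

```text
[ 0.52624963 -0.00536935  0.46548477] 26.06181041838223
```

View pics/d_1.png

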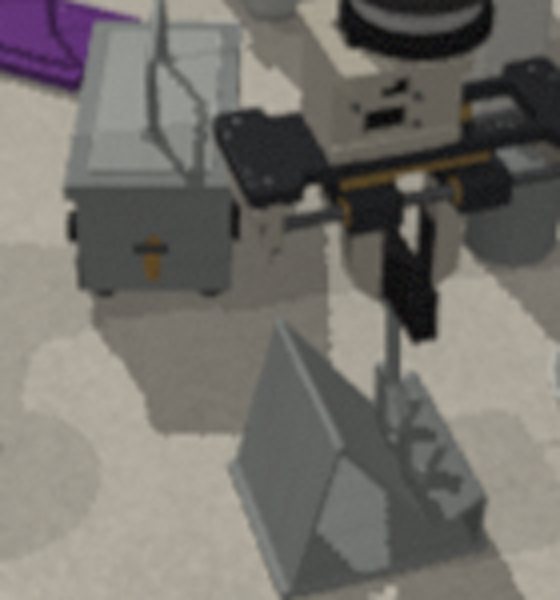

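Emit:
{"name": "carry_out", "arguments": {"deltas": [[[0,-2,0,0],[0,-4,0,0],[0,-4,0,0],[0,-4,0,0],[0,-4,0,0]]], "fingers": 0}}

```text
time: 5.7
tool_pos: [629.9, -1.8, 239.8]
tcp_rot: [3.139, 0.001, 1.742]
contact_force: [4.1, 0.6, 1.6]
grip_width: 16.7
```

Emit:
{"name": "carry_out", "arguments": {"deltas": [[[0,2,-10,0],[0,5,-30,0],[0,5,-60,0],[0,5,-95,0],[0,5,-125,0],[0,5,-140,0],[0,5,-140,0]]]}}

```text
time: 6.4
tool_pos: [633.8, -1.1, 381.7]
tcp_rot: [3.14, 0.001, 1.742]
contact_force: [-0.7, -0.2, -1.2]
grip_width: 15.8
```

Run:
```python
from h import *
o=bot.get_obs();print(o["contact_force"],o["tool_pos"],o["grip_width"])
snap("e");s=cv2.imread("pics/e_side.png");t=cv2.imread("pics/e_top.png")
A=cv2.resize(s[60:310,220:400],None,fx=2.4,fy=2.4,interpolation=cv2.INTER_CUBIC);B=cv2.resize(t[140:250,270:370],None,fx=3.6,fy=3.6)
cv2.imwrite("pics/e_1.png",np.hstack([A,np.pad(B,((0,A.shape[0]-B.shape[0]),(0,0),(0,0)))]))
```

```text
[-0.70265762 -0.15126068 -1.1959602 ] [633.76187966  -1.1281768  381.72404977] 15.813737278960478
```

View pics/e_1.png

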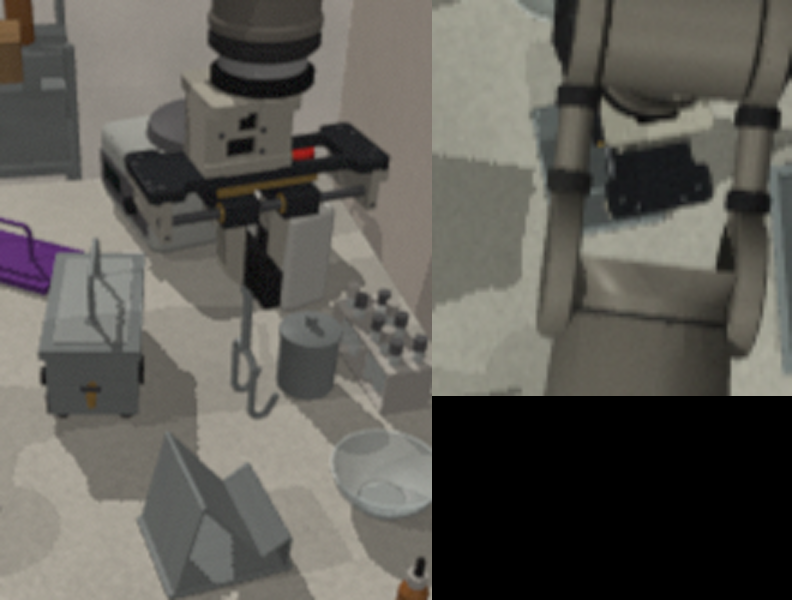

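Run:
```python
from h import *
np.set_printoptions(precision=1,suppress=True)
o=bot.get_obs();y=o["tcp_rot"][2];T=o["tool_pos"]
R=np.array([[np.sin(y),np.cos(y),0],[-np.cos(y),np.sin(y),0],[0,0,1]]) # cols: fwd, left... 
f=np.array([np.sin(y),-np.cos(y)]);l=np.array([np.cos(y),np.sin(y)])
l=np.array([-f[1],f[0]])
for n in("side","top"):
    P,im=cloud("e",n)
    D=P-T;L=np.stack([D[...,:2]@f,D[...,:2]@l,D[...,2]],-1)
    k=(abs(L[...,0])<45)&(abs(L[...,1])<70)&(L[...,2]>-215)&(L[...,2]<-68)
    Q=L[k];g=im.max(-1)[k]
    h=Q[Q[:,2]<-145];b=Q[(g<45)]
    print(n,len(h),"hook",h.min(0) if len(h) else 0,h.max(0)if len(h) else 0,"dark",len(b),b.min(0),b.max(0))
    r=Q[(Q[:,2]<-80)&(Q[:,2]>-130)];print(" rod",len(r),np.median(r,0))
    for a in range(-210,-140,10):
        q=h[(h[:,2]>a)&(h[:,2]<=a+10)]
        if len(q): print("  ",a,len(q),q.min(0),q.max(0))
    kk=(abs(L[...,0])<25)&(abs(L[...,1])<70)&(L[...,2]>-80)&(L[...,2]<-28)&(im.max(-1)<60); q=L[kk];print("  block",len(q),q.min(0),q.max(0))
```

```text
Traceback (most recent call last):
ValueError: zero-size array to reduction operation minimum which has no identity
```

```bash
cat > lif.py <<'E'
from h import *
import sys
np.set_printoptions(precision=1,suppress=True)
def rep(tag):
    o=bot.get_obs();y=o["tcp_rot"][2];T=o["tool_pos"];f=np.array([np.sin(y),-np.cos(y)]);l=np.array([-f[1],f[0]])
    for n in("side","top"):
        P,im=cloud(tag,n);D=P-T;L=np.stack([D[...,:2]@f,D[...,:2]@l,D[...,2]],-1)
        k=(abs(L[...,0])<45)&(abs(L[...,1])<70)&(L[...,2]>-215)&(L[...,2]<-20)
        Q=L[k];g=im.max(-1)[k]
        for a in range(-210,-60,10):
            q=Q[(Q[:,2]>a)&(Q[:,2]<=a+10)]
            if len(q): print(n,a,len(q),q.min(0)[:2],q.max(0)[:2],q[:,2].min())
        q=Q[(g<50)&(abs(Q[:,0])<20)]
        if len(q): print(" dark",len(q),q.min(0),q.max(0))
rep(sys.argv[1])
E
python3 lif.py e
```

```text
side -200 38 [ -0.8 -26.3] [19.5 19.4] -198.23334717790215
side -190 36 [ -2.4 -26.9] [23.1 17. ] -189.1762577119647
side -180 40 [ -2.4 -26.5] [26.3 21.5] -179.81665756644043
side -170 22 [ -2.9 -26.9] [ 1.8 18.7] -169.86471487353492
side -160 30 [ -3.4 -26. ] [ 4.  19.6] -159.6611328478678
side -150 23 [ -3.4 -27.3] [ 3.8 20.1] -149.59866715357413
side -140 45 [ -3.3 -25.7] [ 4.5 13. ] -139.5637809662466
side -130 17 [ -3.7 -16.6] [ 2.9 -1.9] -129.98048988609372
side -120 16 [-4.  -7.4] [ 4.8 -2.6] -119.58582778896982
side -110 21 [-4.2 -9.3] [ 4.3 -0.7] -109.18742068681479
side -100 17 [-3.7 -7.9] [ 3.4 -1.1] -99.85467447875328
side -90 16 [-3.5 -7.8] [ 2.1 -2.8] -89.88415168242989
side -80 14 [-6.6 -9.4] [ 1.6 -3.4] -79.99733005028861
side -70 19 [ -7.4 -49.5] [ 5.4 -3.1] -69.87401947381568
 dark 342 [ -8.9 -51.6 -60.2] [ 15.5  14.5 -20.5]
```

Emit:
{"name": "carry_out", "arguments": {"deltas": [[[15,-5,-8,0.2],[45,-14,-20,0.5],[80,-25,-20,0.9],[115,-36,-20,1.3],[150,-46,-20,1.7],[185,-57,-20,2.1],[220,-68,-20,2.5],[255,-79,-20,2.9],[290,-90,-20,3.2],[318,-98,-20,3.5],[331,-102,-20,3.6],[334,-103.5,-20,3.62],[334,-103.5,-20,3.62]]]}}

```text
time: 7.8
tool_pos: [474.7, 310.3, 397.9]
tcp_rot: [-3.139, 0.002, 1.427]
contact_force: [0.0, -0.3, -0.9]
grip_width: 15.7
```

Emit:
{"name": "carry_out", "arguments": {"deltas": [[[0,0,15,0],[0,0,40,0],[0,0,62,0],[0,0,76,0],[0,0,80,0],[0,0,80,0]]]}}

```text
time: 8.4
tool_pos: [475.4, 309.5, 318.6]
tcp_rot: [-3.14, 0.001, 1.425]
contact_force: [0.7, 0.2, -0.9]
grip_width: 16.4
```

```bash
python3 - <<'E'
from h import *
o=bot.get_obs();print(o["contact_force"],o["tool_pos"],o["tcp_rot"],o["grip_width"])
snap("f");s=cv2.imread("pics/f_side.png");t=cv2.imread("pics/f_top.png")
A=cv2.resize(s[110:250,200:320],None,fx=4,fy=4,interpolation=cv2.INTER_CUBIC);B=cv2.resize(t[170:250,180:270],None,fx=3.5,fy=3.5)
cv2.imwrite("pics/f_1.png",np.hstack([A,np.pad(B,((0,A.shape[0]-B.shape[0]),(0,0),(0,0)))]))
E
python3 lif.py f
```

```text
[ 0.65943042  0.1902166  -0.89230452] [475.41663464 309.5140707  318.56342892] [-3.14034541e+00  1.26393193e-03  1.42531655e+00] 16.358061308248317
side -210 246 [ -8.  -69.1] [45.  69.2] -209.98128699969288
side -200 33 [ -0.7 -29.2] [21.4 19.3] -199.29305954447364
side -190 32 [ -3.2 -52.8] [44.1 18.2] -189.85018149379164
side -180 23 [ -2.7 -55. ] [44.6 15.1] -179.73094143871117
side -170 15 [ -1.9 -53.3] [44.9 17.3] -169.81803322014684
side -160 18 [ -1.1 -49.3] [45. 39.] -158.60688977648806
side -150 12 [ -3.4 -27.6] [  2.5 -19.8] -149.75208350639332
side -140 19 [ -4.8 -24.3] [ 4.4 -1. ] -139.8923572623247
side -130 10 [-3.8 -8.8] [ 4.3 -1.6] -129.096541203622
side -120 10 [-2.9 -8.7] [ 2.8 -2.4] -119.73778269689126
side -110 9 [ -2.2 -11.8] [ 3.7 -4.1] -109.64298975268468
side -100 13 [-4.6 -8.6] [ 4.4 -2.5] -99.59619094163054
side -90 4 [-3.3 -9. ] [ 4.2 -2.1] -89.52636201573603
side -80 3 [ 5.5 -8.8] [ 6.2 -5. ] -77.66629252253188
side -70 24 [-16.5 -52.7] [ 12.6 -11.7] -66.33790026251211
 dark 169 [ -8.7 -53.4 -64.8] [  9.9  43.7 -21. ]
top -210 180 [ -8.6 -69.8] [45.  -0.4] -209.98319592574308
top -200 10 [  8.  -50.3] [ 42.  -15.5] -199.88966399256697
top -190 4 [ 18.  -48.6] [ 44.4 -16.6] -187.85747004792984
top -180 4 [ 21.1 -20.5] [ 27.4 -16.8] -177.8575535075936
top -160 4 [ 44.4 -35.6] [ 44.9 -10.6] -155.21236121483753
top -70 2 [  2.1 -45.8] [  7.9 -45.5] -66.47221067376177
 dark 29 [  -4.9  -46.5 -211.9] [  8.4 -11.4 -29.6]
```

View pics/f_1.png

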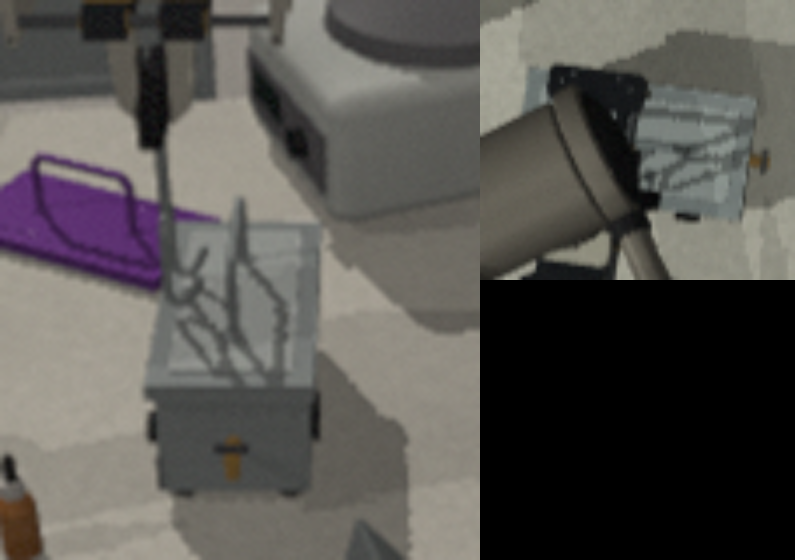

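Emit:
{"name": "carry_out", "arguments": {"deltas": [[[0,3,-1,0],[0,9,-3,0],[0,16,-3,0],[0,23,-3,0],[0,30,-3,0],[0,36,-3,0],[0,39,-3,0],[0,39,-3,0],[0,39,-9,0],[0,39,-17,0],[0,39,-24,0],[0,39,-29,0],[0,39,-33,0],[0,39,-36,0],[0,39,-38,0],[0,39,-38,0]]]}}

```text
time: 10.1
tool_pos: [513.5, 304.8, 356.5]
tcp_rot: [-3.14, 0.001, 1.426]
contact_force: [-0.7, -0.0, -5.2]
grip_width: 15.7
```

Run:
```python
from h import *
o=bot.get_obs();print(o["contact_force"],o["tool_pos"],o["tcp_rot"],o["grip_width"])
snap("g");s=cv2.imread("pics/g_side.png")
P,im=cloud("g","side")
k=(abs(P[...,0]-523)<120)&(abs(P[...,1]-300)<130)&(P[...,2]>98)&(P[...,2]<125);Q=P[k];print(box(Q),np.median(Q[:,2]))
```

```text
[-0.71683169 -0.04407919 -5.15172051] [513.47621228 304.75660992 356.53250035] [-3.14020680e+00  9.02020475e-04  1.42644857e+00] 15.651245070124158
[522.1 300.5 218.3 114.9  81.7] 110.13971050186285
```

Emit:
{"name": "carry_out", "arguments": {"deltas": [[[0,0,-2,0],[0,0,-4,0],[0,0,-7,0],[0,0,-11,0],[0,0,-16,0],[0,0,-22,0],[0,0,-29,0],[0,0,-36,0],[0,0,-43,0],[0,0,-50,0],[0,0,-56,0],[0,0,-61,0],[0,0,-64,0],[0,0,-66,0],[0,0,-67,0],[0,0,-67,0]]]}}

```text
time: 11.8
tool_pos: [513.7, 304.8, 424.1]
tcp_rot: [-3.141, 0.0, 1.426]
contact_force: [-0.4, -0.2, -6.1]
grip_width: 15.7
```

```bash
cat > lid.py <<'E'
from h import *
import sys
np.set_printoptions(precision=2,suppress=True)
o=bot.get_obs();print(o["time"],o["contact_force"],o["tool_pos"],o["tcp_rot"],o["grip_width"])
c=np.array([float(sys.argv[2]),float(sys.argv[3])]);z=float(sys.argv[4])
snap(sys.argv[1])
for n in("side","top"):
    P,im=cloud(sys.argv[1],n)
    k=(np.hypot(*(P[...,:2]-c).transpose(2,0,1))<130)&(abs(P[...,2]-z)<7);Q=P[k]
    if k.sum()<100: print(n,k.sum());continue
    A=np.c_[Q[:,:2]-c,np.ones(len(Q))];s=np.linalg.lstsq(A,Q[:,2],rcond=None)[0]
    print(n,k.sum(),"slopes deg",np.degrees(s[:2]),"z",s[2],box(Q))
E
python3 lid.py h 523 303 177
```

```text
11.8 [-0.43 -0.16 -6.07] [513.7  304.84 424.11] [-3.14  0.    1.43] 15.707570862845271
side 1614 slopes deg [-0.38  0.47] z 177.6529315172635 [522.3 301.7 221.8 115.   81.6]
top 1108 slopes deg [-0.6   0.49] z 178.15484113471922 [516.2 256.5 117.1 115.   82.2]
```

Emit:
{"name": "carry_out", "arguments": {"deltas": [[[-2,0.3,0,0],[-6,0.8,0,0],[-12,1.6,0,0],[-20,2.7,0,-0.1],[-30,4,0,-0.1],[-42,5.7,0,-0.15],[-55,7.6,0,-0.2],[-71,9.7,0,-0.25],[-89,12.1,0,-0.3],[-109,14.8,0,-0.4],[-129,17.5,0,-0.5],[-149,20.2,0,-0.55],[-168.5,22.9,0,-0.6],[-188,25.6,0,-0.65],[-208,28.3,0,-0.75],[-228,31,0,-0.8],[-248,33.7,0,-0.9],[-268,36.4,0,-0.95],[-287.5,39.1,0,-1.05],[-307,41.8,0,-1.1]]]}}

```text
time: 13.9
tool_pos: [510.4, -6.6, 424.4]
tcp_rot: [3.141, 0.0, 1.522]
contact_force: [-0.1, 0.8, -5.6]
grip_width: 16.0
```

Run:
```python
import numpy as np
y0=1.426;t=np.array([513.7,304.8]);tx=np.array([np.cos(y0),np.sin(y0)]);ty=np.array([np.sin(y0),-np.cos(y0)])
c=t-307*tx+41.8*ty;y1=y0+np.radians(5.5);d=np.array([507.8,-314])-c
print(c,y1,d@[np.cos(y1),np.sin(y1)],d@[np.sin(y1),-np.cos(y1)],"turn",-(np.radians(93)-y1)/np.radians(5))
```

```text
[510.76527265  -5.01870082] 1.521993108859688 -308.75807088363155 12.111554461460386 turn -1.1592436828689228
```

Emit:
{"name": "carry_out", "arguments": {"deltas": [[[-20,0.8,0,-0.1],[-40,1.6,0,-0.15],[-60,2.4,0,-0.2],[-80,3.1,0,-0.3],[-100,3.9,0,-0.4],[-120,4.7,0,-0.45],[-140,5.5,0,-0.5],[-160,6.3,0,-0.6],[-180,7.1,0,-0.7],[-200,7.8,0,-0.75],[-220,8.6,0,-0.8],[-238,9.3,0,-0.9],[-254,10,0,-0.95],[-268,10.5,0,-1],[-280,11,0,-1.05],[-290,11.4,0,-1.1],[-298,11.7,0,-1.1],[-304,11.9,0,-1.15],[-308,12,0,-1.15],[-309,12,0,-1.15]]]}}

```text
time: 15.9
tool_pos: [508.0, -314.4, 424.1]
tcp_rot: [-3.141, -0.0, 1.623]
contact_force: [0.1, 0.5, -6.1]
grip_width: 16.0
```

```bash
python3 lid.py i 517 -317 177
python3 - <<'E'
from h import *
P,im=cloud("i","top")
k=(P[...,0]>380)&(P[...,0]<660)&(P[...,1]>-480)&(P[...,1]<-150)&(P[...,2]>12)&(P[...,2]<24);print(box(P[k]))
s=cv2.imread("pics/i_side.png");t=cv2.imread("pics/i_top.png")[130:300,320:500]
cv2.imwrite("pics/i_1.png",np.hstack([cv2.resize(s,(480,360)),cv2.resize(t,(300,283)) if 0 else np.pad(cv2.resize(t,(320,302)),((0,58),(0,0),(0,0)))]))
E
```

```text
15.9 [ 0.09  0.48 -6.08] [ 507.97 -314.42  424.11] [-3.14 -0.    1.62] 16.03968857418034
side 7272 slopes deg [-0.45 -0.02] z 177.48308364004865 [ 517.  -304.6  115.2  195.     3. ]
top 1818 slopes deg [-0.43 -0.12] z 177.49514347356742 [ 517.7 -310.9  114.8  214.8    2.9]
[ 518.2 -311.4  201.7  281.5    3.4]
```

View pics/i_1.png

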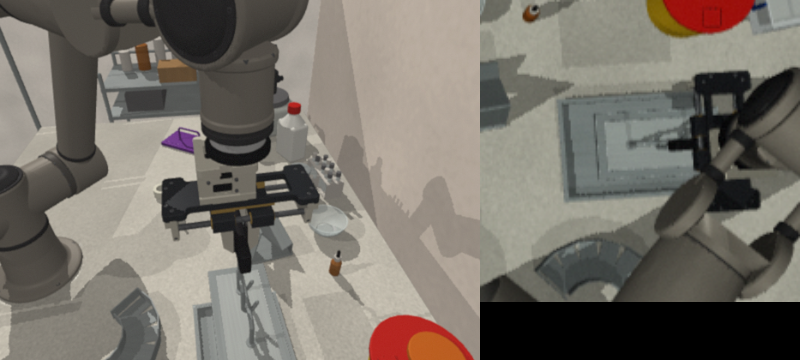

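Emit:
{"name": "carry_out", "arguments": {"deltas": [[[-1,0,2,0],[-2,0,6,0],[-3,0,12,0],[-4,0,20,0],[-4,0,29,0],[-4,0,39,0],[-4,0,50,0],[-4,0,61,0],[-4,0,72,0],[-4,0,83,0],[-4,0,94,0],[-4,0,104,0],[-4,0,113,0],[-4,0,121,0],[-4,0,128,0],[-4,0,134,0],[-4,0,139,0],[-4,0,143,0],[-4,0,146,0],[-4,0,148,0]]]}}

```text
time: 18.0
tool_pos: [508.2, -318.2, 276.1]
tcp_rot: [3.142, 0.0, 1.623]
contact_force: [0.3, -0.5, -6.5]
grip_width: 15.9
```

Emit:
{"name": "carry_out", "arguments": {"deltas": [[[0,0,1.5,0],[0,0,3,0],[0,0,4.5,0],[0,0,6,0],[0,0,7,0],[0,0,8,0],[0,0,9,0],[0,0,10,0],[0,0,11,0],[0,0,12,0],[0,0,13,0],[0,0,14,0],[0,0,14,0]]]}}

```text
time: 19.3
tool_pos: [508.2, -318.3, 262.4]
tcp_rot: [3.141, 0.0, 1.623]
contact_force: [0.6, -0.6, -1.4]
grip_width: 15.6
```

```bash
python3 lid.py j 517.5 -315 18
```

```text
19.3 [ 0.58 -0.58 -1.37] [ 508.22 -318.26  262.36] [3.14 0.   1.62] 15.619672554502223
side 3152 slopes deg [-0.11 -0.25] z 18.874532509031457 [ 519.1 -261.2  115.7  213.6   83.1]
top 1529 slopes deg [-0.15  0.02] z 18.597863460624435 [ 520.3 -288.8  195.9  234.2   62.9]
```

Emit:
{"name": "carry_out", "arguments": {"deltas": [[[0,0,4,0],[0,-1,9,0],[0,-2,15,0],[0,-2,21,0],[0,-2,27,0],[0,-2,31,0],[0,-2,31,0],[0,-7,31,0],[0,-14,31,0],[0,-22,31,0],[0,-30,31,0],[0,-38,31,0],[0,-44,31,0],[0,-48,31,0],[0,-48,31,0]]]}}

```text
time: 20.9
tool_pos: [459.7, -320.8, 231.4]
tcp_rot: [-3.142, 0.0, 1.622]
contact_force: [-0.3, 0.3, -1.4]
grip_width: 16.1
```

Emit:
{"name": "carry_out", "arguments": {"deltas": [[[0,0,-10,0],[0,0,-30,0],[0,0,-60,0],[0,0,-95,0],[0,0,-125,0],[0,0,-145,0],[0,0,-150,0],[0,0,-150,0]]]}}

```text
time: 21.7
tool_pos: [460.4, -320.6, 381.9]
tcp_rot: [3.14, 0.001, 1.623]
contact_force: [0.4, 0.1, -1.1]
grip_width: 15.6
```

```bash
python3 lid.py k 517.5 -315 18; python3 lif.py k | grep -v top
python3 - <<'E'
from h import *
P,im=cloud("k","top")
k=(np.hypot(P[...,0]-517,P[...,1]+315)<80)&(P[...,2]>50)&(P[...,2]<85);print(k.sum(),box(P[k]),np.median(P[k][:,2]))
o=bot.get_obs();y=o["tcp_rot"][2];d=np.array([634,-1])-o["tool_pos"][:2]
print(d@[np.cos(y),np.sin(y)],d@[np.sin(y),-np.cos(y)],-(1.742-y)/np.radians(5))
E
```

```text
21.7 [ 0.45  0.12 -1.07] [ 460.44 -320.64  381.85] [3.14 0.   1.62] 15.628393450182319
side 3570 slopes deg [-0.14 -0.3 ] z 18.966648269830845 [ 519.2 -261.5  115.5  214.3   82.8]
top 2078 slopes deg [ 0.03 -0.06] z 18.533621259937185 [ 518.4 -316.3  200.1  248.2    3.3]
side -200 94 [  1.2 -26.2] [18.7 20.8] -199.33088278629174
side -190 74 [ -1.2 -26.3] [26.3 19.2] -189.9040045875558
side -180 57 [ -1.9 -25.9] [27.1 19.9] -179.9733919145787
side -170 21 [ -1.6 -25.8] [  4.7 -22.9] -169.67634893233804
side -160 20 [ -2.  -26.2] [  4.8 -22.1] -159.74297683149848
side -150 28 [ -1.5 -26.3] [  4.6 -20.9] -149.26039321311413
side -140 82 [ -2.8 -24.6] [ 5.7 -2.5] -139.54342961117857
side -130 3 [ 0.1 -7.7] [ 2.9 -5.4] -129.33309512010328
side -70 32 [-12.5 -49.7] [15.3 -9.9] -63.620195815672844
 dark 750 [ -7.9 -50.6 -60.7] [ 11.1  31.9 -20.1]
 dark 106 [  -6.5  -16.9 -200.6] [ 15.2  49.8 -27.4]
80 [ 518.2 -314.5    7.7  106.     2.8] 75.87527554529163
309.9213069006748 190.34403379666614 -1.365127642055444
```

Emit:
{"name": "carry_out", "arguments": {"deltas": [[[10,6,0,0],[32,20,0,-0.1],[64,39,0,-0.25],[96,59,0,-0.4],[128,79,0,-0.55],[160,98,0,-0.7],[192,118,0,-0.85],[224,138,0,-1],[256,157,0,-1.1],[284,174,0,-1.25],[303,186,0,-1.33],[310,190.3,0,-1.365],[310,190.3,0,-1.365],[310,190.3,0,-1.365]]]}}

```text
time: 23.2
tool_pos: [633.8, -1.8, 380.7]
tcp_rot: [-3.14, 0.0, 1.741]
contact_force: [-0.2, -0.0, -1.8]
grip_width: 16.0
```

Emit:
{"name": "carry_out", "arguments": {"deltas": [[[0,0,12,0],[0,0,35,0],[0,0,60,0],[0,0,85,0],[0,-1,105,0],[0,-1,120,0],[0,-1,128,0],[0,-1,132,0],[0,-1,135,0],[0,-1,135,0]]]}}

```text
time: 24.2
tool_pos: [633.2, -1.6, 246.4]
tcp_rot: [3.141, 0.0, 1.742]
contact_force: [0.9, -0.5, -0.6]
grip_width: 15.7
```

Run:
```python
from h import *
o=bot.get_obs();print(o["contact_force"],o["moment"],o["tool_pos"],o["tcp_rot"],o["grip_width"])
snap("l");s=cv2.imread("pics/l_side.png")
cv2.imwrite("pics/l_1.png",cv2.resize(s[160:310,220:360],None,fx=4,fy=4,interpolation=cv2.INTER_CUBIC))
```

```text
[ 0.89587949 -0.48465745 -0.64604755] [ 0.01781165 -0.08963935  0.02226552] [633.23478263  -1.63175529 246.44316967] [3.14106213e+00 2.52382952e-04 1.74156843e+00] 15.66074953863711
```

View pics/l_1.png

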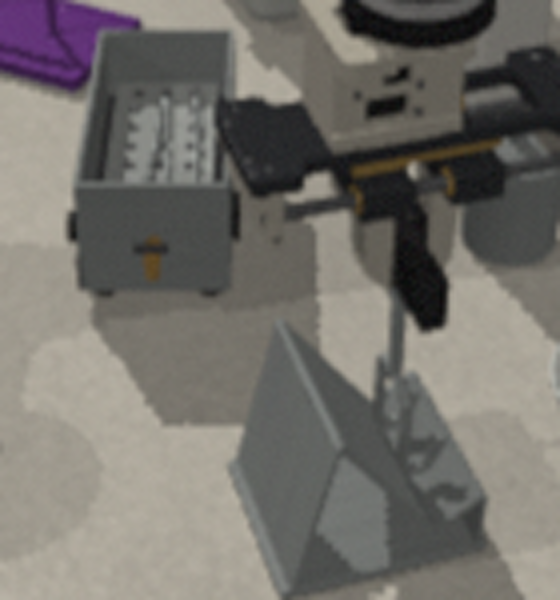

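Emit:
{"name": "carry_out", "arguments": {"deltas": [[[0,-1,1.5,0],[0,-2,3,0],[0,-2.5,4.5,0],[0,-3,6,0],[0,-3,6,0]]]}}

```text
time: 24.8
tool_pos: [631.7, -1.8, 241.6]
tcp_rot: [3.136, 0.001, 1.742]
contact_force: [4.8, 1.0, 3.9]
grip_width: 16.1
```

Emit:
{"name": "carry_out", "arguments": {"deltas": [[[0,2,0,0],[0,4,0,0],[0,4,0,0],[0,4,0,0]]], "fingers": 26}}

```text
time: 25.2
tool_pos: [633.7, -1.2, 239.5]
tcp_rot: [-3.14, -0.0, 1.742]
contact_force: [-0.3, 0.2, -0.5]
grip_width: 26.0
```

Emit:
{"name": "carry_out", "arguments": {"deltas": [[[0,3,0,0],[0,6,0,0],[0,8,0,0],[0,8,0,0],[0,6,0.3,0],[0,2,0.9,0],[0,-4,1.8,0],[0,-10,3,0],[0,-16,4.5,0],[0,-22,6.5,0],[0,-22,6.5,0]]], "fingers": 44}}

```text
time: 26.3
tool_pos: [611.5, -5.1, 233.5]
tcp_rot: [-3.14, -0.0, 1.742]
contact_force: [-0.4, -0.4, 0.4]
grip_width: 43.7
```

```bash
cat > lean.py <<'E'
from h import *
import sys
np.set_printoptions(precision=1,suppress=True)
o=bot.get_obs();print(o["time"],o["contact_force"],o["tool_pos"],o["grip_width"])
snap(sys.argv[1]);P,im=cloud(sys.argv[1],"side")
a=np.radians(9.6);c,s=np.cos(a),np.sin(a)
D=P-[609.5,-5.8,0];L=np.stack([D[...,0]*c+D[...,1]*s,-D[...,0]*s+D[...,1]*c,D[...,2]],-1)
k=(abs(L[...,1])<62)&(abs(L[...,0])<110)&(L[...,2]>120)&(L[...,2]<200)&(im.max(-1)<45)
Q=L[k];n,lab,st,_=cv2.connectedComponentsWithStats(k.astype(np.uint8))
i=1+st[1:,4].argmax() ;Q=L[lab==i];print("grip in rest axes",len(Q),Q.min(0),Q.max(0),np.median(Q,0))
E
python3 lean.py m; cp pics/a_side.png pics/n0_side.png
```

```text
26.3 [-0.4 -0.4  0.4] [611.5  -5.1 233.5] 43.729483092710396
grip in rest axes 120 [-19.7 -50.7 171.2] [ -0.8   1.2 200. ] [-13.5 -46.6 194.6]
```

Emit:
{"name": "carry_out", "arguments": {"deltas": [[[0,-4,1.3,0],[0,-9,3.2,0],[0,-14,5.2,0],[0,-19,7.4,0],[0,-24,9.7,0],[0,-29,12.4,0],[0,-33.5,14.8,0],[0,-38,17.2,0],[0,-42,19.4,0],[0,-46,21.5,0],[0,-50,23.5,0],[0,-53,23.5,0],[0,-53,23.5,0]]]}}

```text
time: 27.7
tool_pos: [560.0, -14.1, 210.3]
tcp_rot: [3.142, 0.0, 1.742]
contact_force: [-0.1, -0.4, 0.4]
grip_width: 43.9
```

Emit:
{"name": "carry_out", "arguments": {"deltas": [[[0,0,0,0],[0,0,0,0],[0,0,0,0],[0,0,-10,0],[0,0,-35,0],[0,0,-70,0],[0,0,-110,0],[0,0,-130,0],[0,0,-130,0]]], "fingers": 91.8}}

```text
time: 28.6
tool_pos: [561.2, -14.1, 344.5]
tcp_rot: [3.134, 0.003, 1.742]
contact_force: [-0.7, -0.2, -0.6]
grip_width: 92.0
```

```bash
python3 lean.py n
python3 - <<'E'
from h import *
a=cv2.imread("pics/a_side.png");b=cv2.imread("pics/n_side.png");t=cv2.imread("pics/n_top.png")
f=lambda im:cv2.resize(im[215:310,265:350],None,fx=3.4,fy=3.4,interpolation=cv2.INTER_CUBIC)
A=np.hstack([f(a),f(b)]);B=np.hstack([cv2.resize(t,(380,270))[:, :],cv2.resize(b,(380,270))])[:, :]
w=max(A.shape[1],B.shape[1]);P=lambda x:np.pad(x,((0,0),(0,w-x.shape[1]),(0,0)))
cv2.imwrite("pics/fin.png",np.vstack([P(A)[:325],P(B)]))
E
```

```text
28.6 [-0.7 -0.2 -0.6] [561.2 -14.1 344.5] 92.00130910514096
grip in rest axes 335 [-64.  -51.  121.5] [-23.6  42.7 180. ] [-53.8 -15.8 174.1]
```

View pics/fin.png

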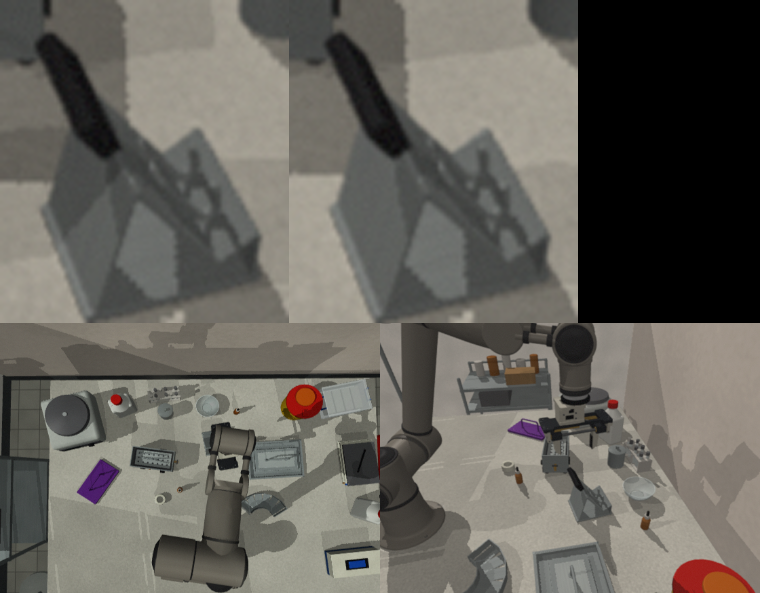

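The lifter lies in its rest exactly as at the start: the before and after crops match. The lid lies in the tray with its loop up, and the arm is clear. I'm handing the job in.

```bash
python3 -c "
from plant import bot
print(bot.close_job(),bot.get_obs()['time'])"
```

```text
the job is handed in; nothing more can be done
the job is handed in; nothing more can be done
```

The lid is flat in the drip tray with its loop up, the lifter is back on its rest, and I handed the job in at about 29 s of the 69 s allowed.

**How it was done:** The moves could not tilt the gripper. I pushed the leaning lifter upright with one finger while its hook pivoted in the rest's groove, then pinched the grip and lifted it out. I hooked the lid under the middle of its bar, lifted it about 68 mm, carried it across and lowered it slowly. After unhooking, I let the lifter lean back on its rest by the reverse motion.

**Last checks:**
- **Lid:** it hung within about 0.6° of level at both checks. In the tray its top measured about 18.7 mm (18 expected) and it lay within about 0.3° of flat. The loop sits at about (518, -315), near the tray's middle.
- **Lifter:** the before and after crops of the lifter on its rest look the same, with the grip within a couple of mm.
- **Bystanders:** in the last pictures they appear where they were; I checked this by eye only.
- **Forces:** the readings at the end of each move stayed below about 7 N.

**Disagreements:** the two cameras differed by about 4 to 6 mm in y, so I used averages or kept to one camera. The tray's centre varied by about 7 mm between measurements, and there is about 23 mm of room on each side. The lid outline was not measured cleanly once it was in the tray, because tray pixels mixed in; I relied on its height, its flatness and the loop's position.

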